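# Stand the compact between the lipstick stand and the tealight holder

### The job

Stand the square aluminium compact up on one of its thin edges in a clear spot and let go of it, then pick it up again and set it, still on edge, midway between the lipstick turntable stand and the empty glass tealight holder, in line with both and with one flat face squarely towards each. Do not drop it, and leave the stand, the tealight holder and everything else where they are.

Things in the scene. Friction and masses are not known exactly. Their poses are not given: they have to be found in the camera images.
- compact: closed aluminium compact mirror, a square slab 66 x 66 x 18 mm, about 120 g, lying flat at the start; origin at its centre, z axis through its thickness (normal to the flat faces), x and y parallel to its edges; any thin edge may be the one it stands on (its centre is then 33 mm up)
- stand: round white base, 80 mm across, fixed to the credenza top, of an acrylic turntable stand with three black lipstick tubes; 80 mm high in all, nothing projects beyond the 80 mm circle; the upper part turns freely; origin at the centre of its underside, z up; its y axis lies along the line to the tealight holder (pointing to it or directly away)
- tealight: round empty clear glass tealight holder, 80 mm across, 75 mm high, wall 6 mm, loose, 400 g; origin at the centre of its underside, z up; its centre starts 190 mm from the centre of the stand
- ring_dish: white ceramic ring dish, 90 mm across, with a small cone, 45 mm high, loose; origin at the centre of its underside; to be left alone
- scent: square amber glass scent bottle with a brass cap, 45 x 45 mm, 85 mm high, loose; origin at the centre of its underside; to be left alone
- case: dark wooden glasses case, 60 x 150 x 40 mm high, loose; origin at the centre of its underside, long side along its y; to be left alone
There are look-alikes about, which are no part of the job. Leave any brown look-alike of the compact alone.

How it is judged (in metres and radians):
On the way, in this order (a step that is already met when the one before it is completed fails the run):
1. the compact stands on a thin edge on the credenza top, let go and at rest (angle between compact's own z axis and vertical between 1.5 and 1.64 rad and height (world z) of compact between 0.029 and 0.037 m and contact force between the fingers and compact below 0.05 N and linear speed of compact below 0.02 m/s), for 0.2 s.
2. the compact is picked up again, on edge, clear of the top (height (world z) of compact above 0.043 m and contact force between the fingers and compact above 0.5 N and angle between compact's own z axis and vertical between 1.2 and 1.94 rad), for 0.1 s.
At the end, for the whole second after the job is handed in: Compact at rest on a thin edge (upright within 4 deg), centre within 104 mm of both stand and tealight centres and 9 mm of the line between, faces square to it within 0.15 rad; tealight upright and within 12 mm, ring dish, scent bottle and case within 15 mm of their starts (angle between compact's own z axis and vertical between 1.5 and 1.64 rad and height (world z) of compact between 0.029 and 0.037 m and horizontal distance between compact and stand below 0.104 m and horizontal distance between compact and tealight below 0.104 m and x of compact in the frame of stand between -0.009 and 0.009 m and angle between the z axis of compact and the y axis of stand, either way round below 0.15 rad and linear speed of compact below 0.01 m/s and distance of tealight from where it was at the start of the episode below 0.012 m and angle between tealight's own z axis and vertical below 0.1 rad and distance of each of ring_dish, scent, case from where it was at the start of the episode below 0.015 m); the robot touches nothing.
It fails at once if the compact is dropped: it moves faster than 0.5 m/s while not held by the fingers (linear speed of compact above 0.5 m/s and contact force between each of the fingers, the arm and compact below 0.05 N).
It fails at once if the tealight holder is shifted more than 12 mm or tipped (distance of tealight from where it was at the start of the episode above 0.012 m or angle between tealight's own z axis and vertical above 0.25 rad).
It fails at once if the ring dish, scent bottle or glasses case is shifted more than 15 mm (distance of any of ring_dish, scent, case from where it was at the start of the episode above 0.015 m).
It also fails if it takes over 72 s, if anything falls off the work surface, if the arm or the gripper's body presses on something with over 40 N, if the wrist force passes 120 N, or if a joint passes its speed limit or range.

### The arm

A 6-joint arm with a two-finger parallel gripper is mounted at the origin on the work surface. World frame = base frame: x ahead of the robot, y to its left, z up, the work surface at z = 0. Lengths are in mm, angles in rad, forces in N, time in s.
With the tool pointing down it reaches from about 350 to 925 mm from the base axis. Payload 6.4 kg.
Tool frame: the origin (TCP) lies on the front face of the gripper's body, between the roots of the fingers; the fingertips stand 73 mm ahead of it and the grasp point (between the pads) lies 54 mm ahead of it; y points along the fingers, x is the direction in which the jaws open and shut, and the axes are right-handed (so a half turn about y gives the same grasp; the last joint's range is limited). The gripper opens to 85 mm and grips with 20 to 120 N. Pads are 22 mm wide; open, the fingers measure 114 mm over their backs; the gripper's body (76 mm by 85 mm) begins 54 mm behind the grasp point. The pads swing forward as they close: fully open they stand 13 mm farther back than shut.
Start: joints at [0.973, 0.245, 1.558, -0, 1.339, -0.174], TCP at [267.297, 592.509, 303.89] pointing down, gripper open.
Joint ranges: [-3.13, 3.13], [-1.02, 2.26], [0.13, 2.54], [-0.95, 4.09], [0.21, 2.88], [-2.74, 2.74]. Speed limits (rad/s): [2.57, 2.57, 3.14, 3.14, 3.14, 3.14].

### API

Orientations are given as a unit quaternion [x, y, z, w].
In Python, from rig import ctrl, cams gives the robot as it stands.
- The arm moves only by the tool arm_command, never from a script. Its argument "series" is a list of rows, each a list of 6 numbers: the shift along the tool's x, y, z in mm, then the turn, a rotation vector about the tool's x, y, z in rad. A call has exactly 5 rows; each row is the pose to reach, as a shift and turn from the pose measured when the call began, along the tool's axes at that moment; what a row does not reach only later rows make up. A row lasts 1/12 s, in which the tool goes at most 41.7 mm and 7.16 degrees, less where a joint would pass 70% of its speed; a pose out of reach is approached as far as the arm can. A call with a gripper value outside its range is refused whole. "jaw" is the closure, from 0 (fully open) to 1 (shut), set as the call begins (left out, the last holds). The fingers move at their own pace and stop on an object; "grip_force" is the grip in N (left out, the last holds). Time passes only in rows, so rows that repeat a pose let the fingers close, or fill a call up. It gives the time, the measured TCP pose, the force and the opening at its end, in the units of the state.
- ctrl.sense(): the state, without advancing time (a new reading comes with each control period).
- cams.camera(name): name is "scene" or "side" or "wrist"; returns the picture (384x512x3 uint8, blue, green, red); there is no depth.
- cams.camera_info(name): a dict with "fx", "fy", "cx", "cy" (pixels), "extrinsics" (4x4, takes a point from camera to world coordinates). Camera axes: x right, y down, z forward; pixel columns grow to the right and rows downward; lengths in mm; the calibration is good to about 2 mm. A picture is of the moment at which its call begins: read the wrist's pose just before it. camera_info takes no time and is no camera call; for the wrist camera it gives the pose at the moment of the call.
- ctrl.close_job(): hands the job in, once; it reports no verdict.
The state is a dict: "t": time; "q": joint angles; "joint_velocities": joint speeds; "joint_efforts": joint torques, N m; "tcp_pos": TCP position; "orientation": TCP orientation; "force": force on the tool from outside, world axes, zero at the start; "moment": the same for the moment, N m; "grip_width": opening from 0.0 (shut) to 1.0 (fully open).
Only numpy, scipy, OpenCV 4.12 (cv2) and the standard library are available. Lean on these libraries where they do the work, as an engineer would, in place of code of your own. Each camera call takes 0.05 s, during which the arm holds its last target.

## Working session

There is one attempt and no reset: what is moved stays moved. The work goes in short steps, Python scripts to look and compute and a tool call to move; the robot and the scene stay as the last step left them, time stands still between calls to the robot, and variables do not carry over. Pictures are saved under pics/ and viewed, and the job is handed in when it is done.

Besides the shell and the picture viewer there is one more tool, called as name(argument=value, ...), one argument or row to a line, values as JSON. arm_command: Moves the arm, as the interface text tells. Its arguments: {"type":"object","properties":{"series":{"type":"array","items":{"type":"array","items":{"type":"number"}}},"jaw":{"type":"number"},"grip_force":{"type":"number"}},"required":["series"]}

```bash
mkdir -p pics; ls
python3 - <<'E'
from rig import ctrl,cams
import cv2
print(ctrl.sense())
for n in ("scene","side","wrist"):
    i=cams.camera_info(n);print(n,i)
    cv2.imwrite(f"pics/a_{n}.png",cams.camera(n))
E
```

```text
pics
{'t': 0.0, 'q': array([ 9.72890542e-01,  2.45827674e-01,  1.55903233e+00,  3.26163634e-05,
        1.33871084e+00, -1.74060490e-01]), 'joint_velocities': array([-0.0002707 , -0.00042001,  0.00101468, -0.00239756,  0.00057981,
        0.00060051]), 'joint_efforts': array([-4.70906180e-04, -4.29541361e+01, -3.26112521e+01, -2.48815240e-04,
        5.61963345e-03,  1.84109453e-06]), 'tcp_pos': array([267.04675393, 592.14189534, 302.76164474]), 'orientation': array([ 0.59424692,  0.38299306, -0.38429048, -0.59372363]), 'force': array([-0.16445112,  0.44394342, -0.96907499]), 'moment': array([ 0.0358928 , -0.02065476,  0.0200181 ]), 'grip_width': 1.000332367856211}
scene {'fx': 445.7391396345479, 'fy': 445.7391396345479, 'cx': 260.6475209490856, 'cy': 192.1809846212294, 'extrinsics': array([[-8.17848238e-01,  4.62538577e-01, -3.42319038e-01,
         1.02175947e+03],
       [ 5.75250225e-01,  6.72215720e-01, -4.66061374e-01,
         4.77252386e+02],
       [ 1.45408744e-02, -5.78086578e-01, -8.15845863e-01,
         9.84916513e+02],
       [ 0.00000000e+00,  0.00000000e+00,  0.00000
[... 265 characters left out ...]
01, -5.84532226e-01,  5.24187733e-01,
        -5.99024065e+02],
       [-1.12576422e-02, -6.60953172e-01, -7.50342701e-01,
         7.82115290e+02],
       [ 0.00000000e+00,  0.00000000e+00,  0.00000000e+00,
         1.00000000e+00]])}
wrist {'fx': 301.9766578175609, 'fy': 301.9766578175609, 'cx': 252.25394099034762, 'cy': 196.36537861215106, 'extrinsics': array([[ 4.11367004e-01,  8.78014215e-01,  2.44679845e-01,
         2.04755309e+02],
       [ 9.11467041e-01, -3.95606591e-01, -1.12797422e-01,
         6.19593863e+02],
       [-2.24078045e-03,  2.69418751e-01, -9.63020517e-01,
         3.73324768e+02],
       [ 0.00000000e+00,  0.00000000e+00,  0.00000000e+00,
         1.00000000e+00]])}
```

View pictures.

View pics/a_scene.png

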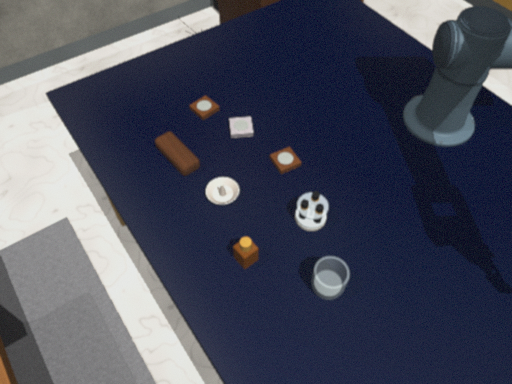

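View pics/a_side.png

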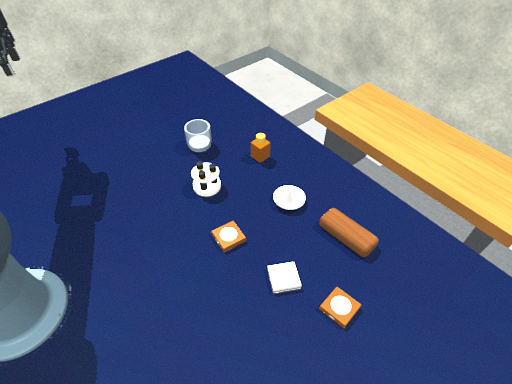

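View pics/a_wrist.png

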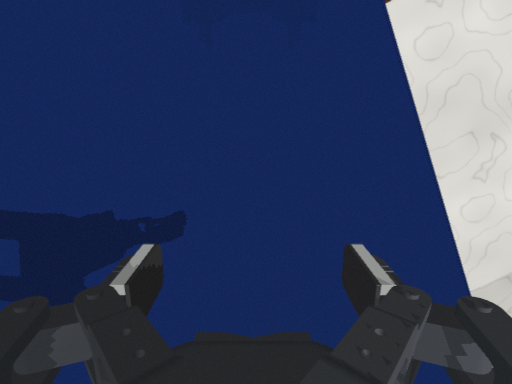

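Scene view: the candidates are a silvery square at scene (241,127) / side (284,277), a brown square at scene (204,107) / side (340,307), and a brown square at scene (285,160) / side (229,236). The description (aluminium) picks the silvery one, since the brown ones are look-alikes. The stand is at scene (312,212), tealight (330,278), dish (222,191), scent (246,252), case (177,152). Next I check the choice in a close crop and measure.

```bash
cat > h.py <<'E'
import numpy as np,cv2,json
from rig import ctrl,cams
def ray(info,px,z):
    E=info["extrinsics"]; d=E[:3,:3]@np.array([(px[0]-info["cx"])/info["fx"],(px[1]-info["cy"])/info["fy"],1.])
    o=E[:3,3]; return (o+d*(z-o[2])/d[2])
def proj(info,P):
    E=info["extrinsics"]; p=E[:3,:3].T@(np.asarray(P,float)-E[:3,3]); return np.array([info["fx"]*p[0]/p[2]+info["cx"],info["fy"]*p[1]/p[2]+info["cy"]])
def big(a,roi,s):
    x0,y0,x1,y1=roi; return cv2.resize(a[y0:y1,x0:x1],None,fx=s,fy=s,interpolation=cv2.INTER_CUBIC)
E
python3 - <<'E'
from h import *
a=cv2.imread("pics/a_scene.png");b=cv2.imread("pics/a_side.png")
A=big(a,(220,110,264,146),9);B=big(b,(262,258,306,294),9)
cv2.imwrite("pics/crop1.png",np.hstack([A,B]))
A=big(a,(285,185,360,305),5);B=big(b,(175,110,250,230),5)
cv2.imwrite("pics/crop2.png",np.hstack([A,B]))
E
```

```text
(no output)
```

View pics/crop1.png

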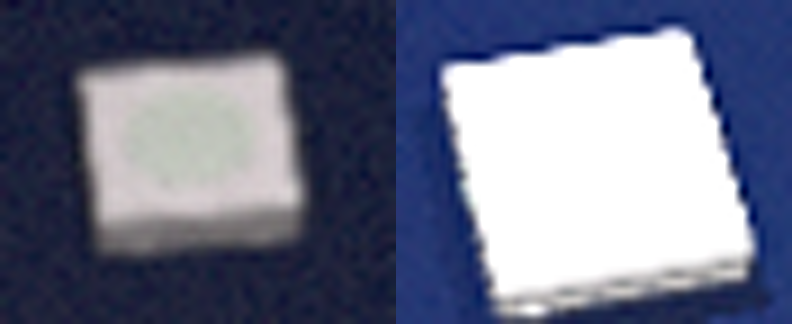

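View pics/crop2.png

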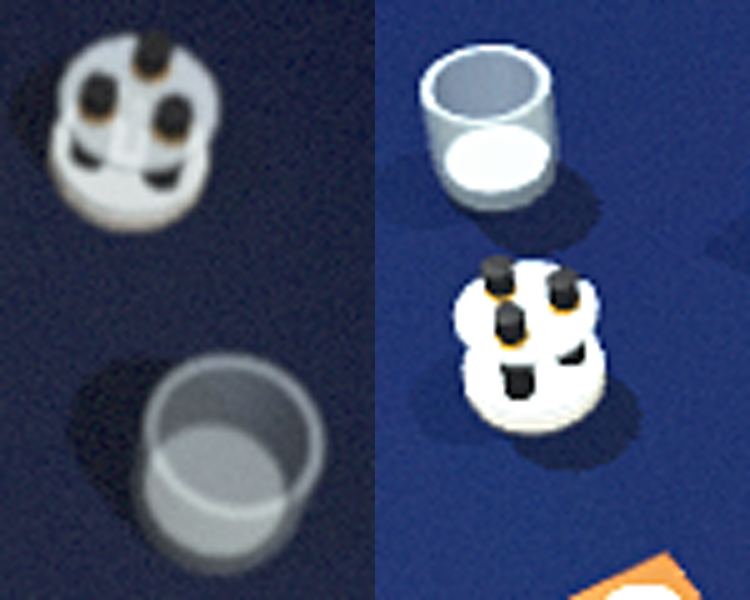

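Run:
```python
from h import *
S=cams.camera_info("scene");D=cams.camera_info("side")
c=lambda p,s,x0,y0:((p[0]+.5)/s-.5+x0,(p[1]+.5)/s-.5+y0)
sc=[ray(S,c(p,9,220,110),18)[:2] for p in [(79,72),(282,57),(300,205),(97,220)]]
sd=[ray(D,c((p[0]-396,p[1]),9,262,258),18)[:2] for p in [(443,66),(689,30),(752,258),(495,298)]]
for n,q in(("sc",sc),("sd",sd)):
    q=np.array(q);r=np.roll(q,-1,0)-q
    print(n,q.round(1).tolist(),"ctr",q.mean(0).round(1),"len",np.hypot(*r.T).round(1),"ang",np.degrees(np.arctan2(r[:,1],r[:,0])).round(1)%90)
def tri(ps,pd):
    out=[]
    A=[];B=[]
    for I,p in((S,ps),(D,pd)):
        E=I["extrinsics"];d=E[:3,:3]@np.array([(p[0]-I["cx"])/I["fx"],(p[1]-I["cy"])/I["fy"],1.]);d/=np.linalg.norm(d)
        M=np.eye(3)-np.outer(d,d);A.append(M);B.append(M@E[:3,3])
    return np.linalg.solve(sum(A),sum(B))
ps=c((234,436),5,285,185);pd=c((110.5,85),5,175,110)
print("tea rim",ray(S,ps,75),ray(D,pd,75),tri(ps,pd))
# base bottom arcs
a=cv2.imread("pics/a_scene.png");b=cv2.imread("pics/a_side.png")
# stand base: bottom point of silhouette at z=0
for n,I,p in(("scene",S,c((130,231),5,285,185)),("side",D,c((158.5,434),5,175,110)),("teascene",S,c((217,574),5,285,185)),("teaside",D,c((118,210),5,175,110))):
    g=ray(I,p,0); o=I["extrinsics"][:3,3]; u=(g-o)[:2];u/=np.hypot(*u)
    print(n,(g[:2]+40*u).round(1))
```

```text
sc [[537.8, -355.6], [477.7, -323.2], [510.9, -264.3], [569.1, -296.0]] ctr [ 523.9 -309.8] len [68.3 67.6 66.3 67.3] ang [61.6 60.6 61.4 62.3]
sd [[509.0, -264.3], [567.6, -297.0], [534.2, -356.1], [475.9, -323.7]] ctr [ 521.7 -310.3] len [67.1 67.8 66.7 68. ] ang [60.8 60.6 60.9 60.9]
tea rim [635.16589092 224.48503882  75.        ] [633.75479241 223.72327978  75.        ] [634.50825297 224.43219168  74.15913506]
scene [542.7  59.7]
side [544.6  58.5]
teascene [621.  231.5]
teaside [631.6 234.7]
```

Run:
```python
from h import *
out=[]
for n,roi in(("scene",(285,185,360,305)),("side",(175,110,250,230))):
    I=cams.camera_info(n);a=cv2.imread(f"pics/a_{n}.png");s=5;A=big(a,roi,s)
    for ctr,z in(((543.6,59),0),((634.5,224.2),0),((634.5,224.2),75),((589,141.6),0)):
        t=np.linspace(0,6.28,60);r=40 if ctr[0]!=589 else 3
        P=np.array([(proj(I,(ctr[0]+r*np.cos(k),ctr[1]+r*np.sin(k),z))-roi[:2]+.5)*s-.5 for k in t])
        cv2.polylines(A,[P.round().astype(int)],True,(0,0,255),1)
    out.append(A)
cv2.imwrite("pics/chk.png",np.hstack(out))
```

```text
(no output)
```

View pics/chk.png

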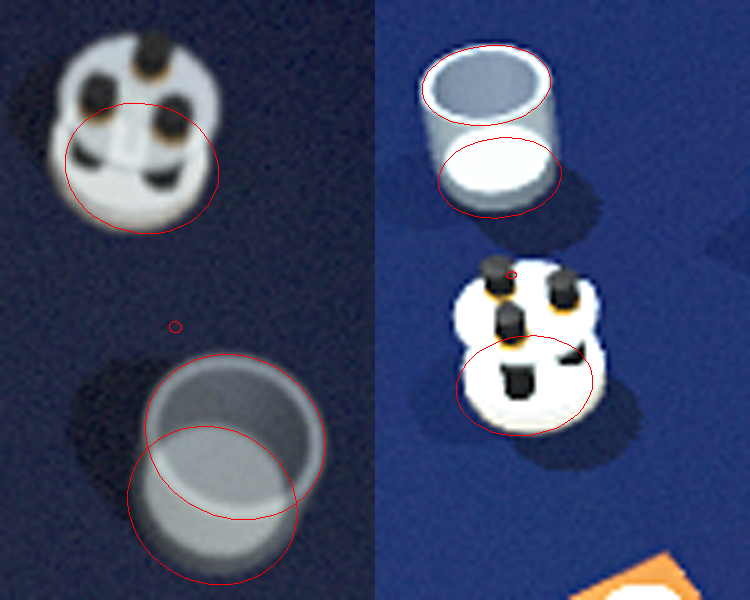

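Run:
```python
from h import *
S=cams.camera_info("scene");D=cams.camera_info("side")
for n,p,q,z in(("brown1",(285.5,159),(229,235),15),("brown2",(204.5,106),(341,306),15),("dish",(222.5,191),(289.5,197),10),("scent base",(246,258),(261,153),20),("case",(177,151),(349,231),35)):
    print(n,ray(S,p,z).round(),ray(D,q,z).round())
from scipy.spatial.transform import Rotation as R
s=ctrl.sense();print(R.from_quat(s["orientation"]).as_matrix().round(3),s["t"])
```

```text
brown1 [ 491. -131.   15.] [ 491. -135.   15.]
brown2 [ 570. -441.   15.] [ 571. -445.   15.]
dish [ 695. -141.   10.] [ 703. -134.   10.]
scent base [757.  65.  20.] [751.  50.  20.]
case [ 734. -312.   35.] [ 726. -326.   35.]
[[ 0.411 -0.001 -0.912]
 [ 0.912 -0.001  0.411]
 [-0.001 -1.     0.   ]] 0.15
```

```bash
cat >> h.py <<'E'
from scipy.spatial.transform import Rotation as R
def plan(pos,yaw,th):
    s=ctrl.sense();Rn=R.from_quat(s["orientation"]);y=np.radians(yaw)
    x=np.array([np.cos(y),np.sin(y),0]);yy=np.array([0,0,-1.]);z=np.cross(x,yy)
    Rt=R.from_matrix(np.c_[x,yy,z])*R.from_rotvec([np.radians(th),0,0])
    print("shift",Rn.inv().apply(np.array(pos)-s["tcp_pos"]).round(1),"rot",(Rn.inv()*Rt).as_rotvec().round(3),"| tcp",s["tcp_pos"].round(1),"q",s["q"].round(2),"t",round(s["t"],2),"F",s["force"].round(1),"w",round(s["grip_width"],3))
def comp(e,n):  # world xy from compact-start centre, along e1
    a=np.radians(e); return np.array([522.5,-310])+n*np.array([np.cos(a),np.sin(a)])
E
python3 - <<'E'
from h import *
print(comp(61,31.6)); plan([*comp(61,31.6),190],-29,0)
E
```

```text
[ 537.819984   -282.36201725]
shift [-685.7  113.9 -606.4] rot [ 1.000e-03  1.653e+00 -1.000e-03] | tcp [267.1 592.2 303. ] q [ 0.97  0.25  1.56  0.    1.34 -0.17] t 0.15 F [-0.6  0.9  0.6] w 1.001
```

arm_command(
  series=[
    [-30,0,-27,0,0.12,0],
    [-60,0,-53,0,0.24,0],
    [-90,0,-80,0,0.36,0],
    [-120,0,-106,0,0.48,0],
    [-150,0,-133,0,0.6,0],
  ],
  jaw=0,
)

```text
t: 0.57
tcp_pos: [326.5, 399.1, 302.8]
orientation: [0.682, 0.189, -0.19, -0.681]
force: [1.5, -0.2, 1.2]
grip_width: 0.998
```

```bash
python3 -c "
from h import *
plan([*comp(61,31.6),190],-29,0)"
```

```text
shift [-170.2  113.6 -692.7] rot [ 2.000e-03  1.048e+00 -1.000e-03] | tcp [326.5 399.1 302.8] q [ 0.67 -0.07  1.9  -0.    1.32  0.12] t 0.57 F [ 1.5 -0.2  1.2] w 0.998
```

arm_command(
  series=[
    [-9,0,-38,0,0.12,0],
    [-18,0,-76,0,0.24,0],
    [-27,0,-114,0,0.36,0],
    [-36,0,-152,0,0.48,0],
    [-45,0,-190,0,0.6,0],
  ],
)

```text
t: 0.98
tcp_pos: [385.8, 211.3, 302.9]
orientation: [0.707, -0.023, 0.022, -0.706]
force: [0.6, -0.6, 0.1]
grip_width: 1.001
```

```bash
python3 -c "
from h import *
plan([*comp(61,31.6),190],-29,0)"
```

```text
shift [ 183.2  113.5 -482.8] rot [ 0.002  0.443 -0.001] | tcp [385.8 211.3 302.9] q [ 0.24 -0.27  2.07 -0.    1.34  0.31] t 0.98 F [ 0.6 -0.6  0.1] w 1.001
```

arm_command(
  series=[
    [14,4,-37,0,0.09,0],
    [28,8,-74,0,0.18,0],
    [42,12,-111,0,0.27,0],
    [56,16,-148,0,0.36,0],
    [70,20,-185,0,0.44,0],
  ],
)

```text
t: 1.4
tcp_pos: [443.9, 20.3, 282.9]
orientation: [0.685, -0.178, 0.178, -0.684]
force: [0.1, 0.3, 0.7]
grip_width: 1.001
```

```bash
python3 -c "
from h import *
plan([*comp(61,31.6),190],-29,-35)"
```

```text
shift [ 229.3   93.4 -218.5] rot [-0.609 -0.002 -0.   ] | tcp [443.9  20.3 282.9] q [-0.21 -0.24  2.08 -0.    1.3   0.3 ] t 1.4 F [0.1 0.3 0.7] w 1.001
```

arm_command(
  series=[
    [28,6,-27,-0.06,0,0],
    [56,12,-54,-0.12,0,0],
    [84,18,-81,-0.18,0,0],
    [112,24,-108,-0.24,0,0],
    [140,30,-135,-0.3,0,0],
  ],
)

```text
t: 1.82
tcp_pos: [500.7, -167.9, 252.8]
orientation: [0.78, -0.203, 0.149, -0.573]
force: [0.0, 0.7, 0.1]
grip_width: 1.001
```

```bash
python3 -c "
from h import *
plan([*comp(61,31.6),160],-29,-35)"
```

```text
shift [ 88.2 113.1 -50.3] rot [-0.306 -0.002 -0.001] | tcp [ 500.7 -167.9  252.8] q [-0.43  0.05  1.89 -0.32  1.24  0.19] t 1.82 F [0.  0.7 0.1] w 1.001
```

arm_command(
  series=[
    [18,22,-10,-0.06,0,0],
    [36,45,-20,-0.12,0,0],
    [54,68,-30,-0.18,0,0],
    [72,90,-40,-0.24,0,0],
    [88,113,-50,-0.306,0,0],
  ],
)

```text
t: 2.23
tcp_pos: [538.2, -283.3, 159.1]
orientation: [0.859, -0.223, 0.116, -0.446]
force: [-0.1, -0.2, 1.3]
grip_width: 1.001
```

```bash
python3 -c "
from h import *
for n in('wrist','side'): cv2.imwrite(f'pics/b_{n}.png',cams.camera(n))
plan([*comp(61,31.6),63],-29,-35)"
```

```text
shift [ 2.1 74.4 53.4] rot [ 0.     0.001 -0.009] | tcp [ 536.2 -282.6  154.6] q [-0.5   0.39  1.74 -0.69  1.13  0.35] t 2.33 F [-0.8  1.3 -0.6] w 1.003
```

View pics/b_wrist.png

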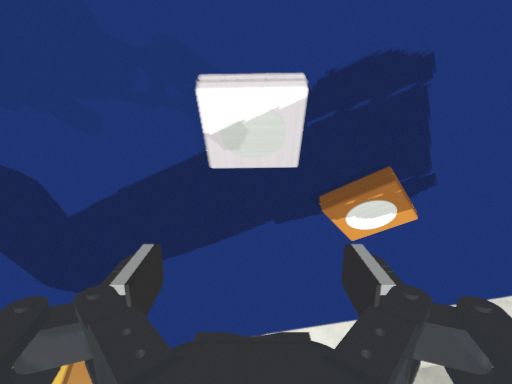

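Run:
```python
from h import *
W=cams.camera_info("wrist")
q=np.array([ray(W,p,18)[:2] for p in[(197,90),(307,88),(299,167),(210,167)]]);r=np.roll(q,-1,0)-q
print(q.round(1).tolist(),q.mean(0).round(1),np.hypot(*r.T).round(1),np.degrees(np.arctan2(r[:,1],r[:,0])).round(1)%90)
plan([*comp(61,31.6),95],-29,-35)
```

```text
[[508.4, -266.1], [563.5, -295.1], [535.4, -351.3], [478.9, -320.2]] [ 521.6 -308.2] [62.2 62.8 64.5 61.7] [62.2 63.5 61.2 61.4]
shift [ 1.8 48.2 35. ] rot [ 0.     0.001 -0.009] | tcp [ 536.2 -282.6  154.6] q [-0.5   0.39  1.74 -0.69  1.13  0.35] t 2.33 F [-0.8  1.3 -0.6] w 1.003
```

arm_command(
  series=[
    [1,18,13,0,0,-0.004],
    [2,36,26,0,0,-0.008],
    [2,50,37,0,0,-0.009],
    [2,60,43,0,0,-0.009],
    [2,60,43,0,0,-0.009],
  ],
)

```text
t: 2.75
tcp_pos: [536.4, -281.6, 78.5]
orientation: [0.858, -0.223, 0.113, -0.448]
force: [-0.4, 0.4, -1.6]
grip_width: 0.998
```

```bash
python3 -c "
from h import *
for n in('wrist','side'): cv2.imwrite(f'pics/c_{n}.png',cams.camera(n))
cv2.imwrite('pics/c_sidec.png',big(cv2.imread('pics/c_side.png'),(200,190,400,340),4))
plan([*comp(61,31.6),63],-29,-35)"
```

```text
shift [-0.3 15.1 10.7] rot [0.    0.001 0.   ] | tcp [ 538.  -282.6   81.5] q [-0.5   0.52  1.73 -0.73  1.04  0.44] t 2.85 F [0.4 0.8 1.1] w 1.002
```

View pics/c_wrist.png

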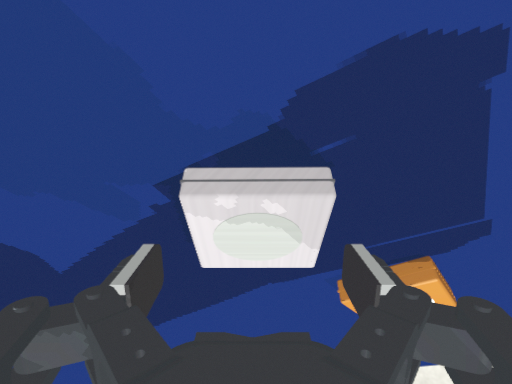

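View pics/c_sidec.png

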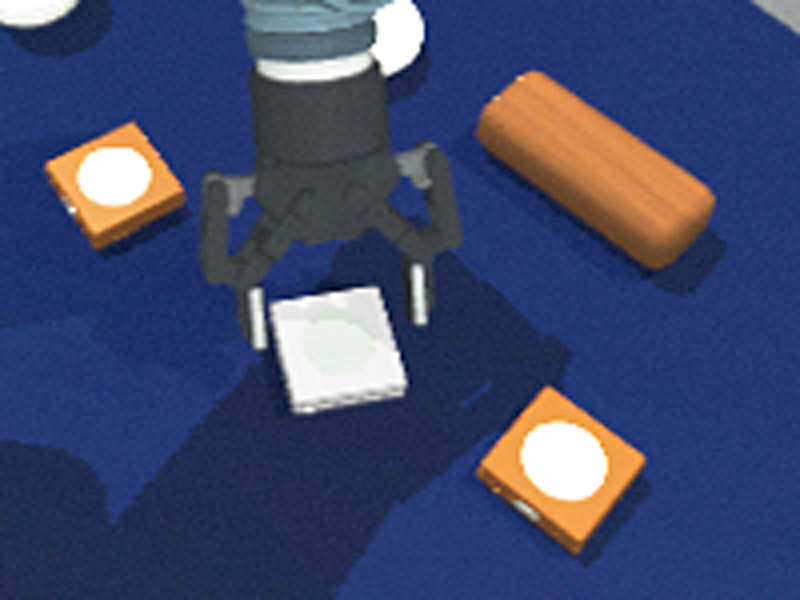

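arm_command(
  series=[
    [1,5,3.5,0,0,0],
    [2,10,7,0,0,0],
    [2,15,10.5,0,0,0],
    [2,15,10.5,0,0,0],
    [2,15,10.5,0,0,0],
  ],
)

```text
t: 3.27
tcp_pos: [539.5, -283.4, 62.8]
orientation: [0.859, -0.222, 0.115, -0.447]
force: [-0.7, 0.1, 0.6]
grip_width: 0.997
```

```bash
python3 -c "
from h import *
plan([*comp(61,31.6),63],-29,-35)"
```

```text
shift [-2.  -0.3 -0. ] rot [ 0.     0.002 -0.001] | tcp [ 539.5 -283.4   62.8] q [-0.5   0.55  1.72 -0.74  1.02  0.46] t 3.27 F [-0.7  0.1  0.6] w 0.997
```

arm_command(
  series=[
    [0,0,0,0,0,0],
    [0,0,0,0,0,0],
    [0,0,0,0,0,0],
    [0,0,0,0,0,0],
    [0,0,0,0,0,0],
  ],
  jaw=0.5,
  grip_force=40,
)

```text
t: 3.68
tcp_pos: [539.9, -283.5, 63.2]
orientation: [0.859, -0.222, 0.115, -0.447]
force: [1.2, 1.1, 1.9]
grip_width: 0.761
```

```bash
python3 -c "
from h import *
for n in('wrist','side'): cv2.imwrite(f'pics/d_{n}.png',cams.camera(n))
plan([*comp(61,31.6),63],-29,-35)"
```

```text
shift [-2.4  0.1  0.2] rot [0.    0.001 0.   ] | tcp [ 539.9 -283.5   63.2] q [-0.5   0.55  1.72 -0.74  1.02  0.46] t 3.78 F [0.7 1.5 1.5] w 0.759
```

View pics/d_wrist.png

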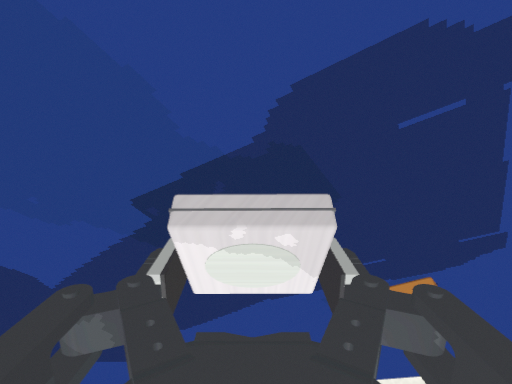

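arm_command(
  series=[
    [0,-6,-4,0,0,0],
    [0,-16,-11,0,0,0],
    [0,-30,-21,0,0,0],
    [0,-44,-31,0,0,0],
    [0,-57,-40,0,0,0],
  ],
)

```text
t: 4.2
tcp_pos: [539.8, -283.7, 134.5]
orientation: [0.859, -0.222, 0.115, -0.447]
force: [-0.1, -0.3, -0.2]
grip_width: 0.764
```

```bash
python3 -c "
from h import *
for n in('wrist','side'): cv2.imwrite(f'pics/e_{n}.png',cams.camera(n))
cv2.imwrite('pics/e_sidec.png',big(cv2.imread('pics/e_side.png'),(200,190,400,340),4))
plan([*comp(61,31.6),63],-29,-35)"
```

```text
shift [-4.6 60.3 42.4] rot [ 0.001 -0.002  0.006] | tcp [ 541.4 -284.5  136.8] q [-0.5   0.43  1.73 -0.7   1.1   0.37] t 4.3 F [ 1.  -0.4 -0.9] w 0.758
```

View pics/e_wrist.png

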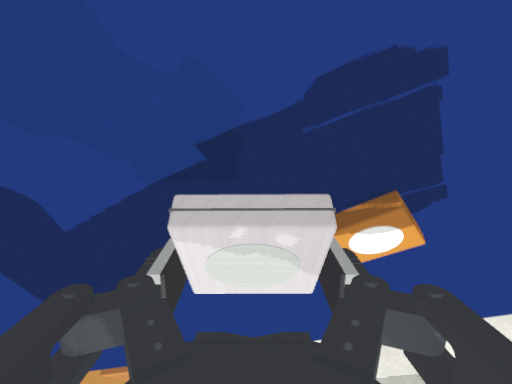

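View pics/e_sidec.png

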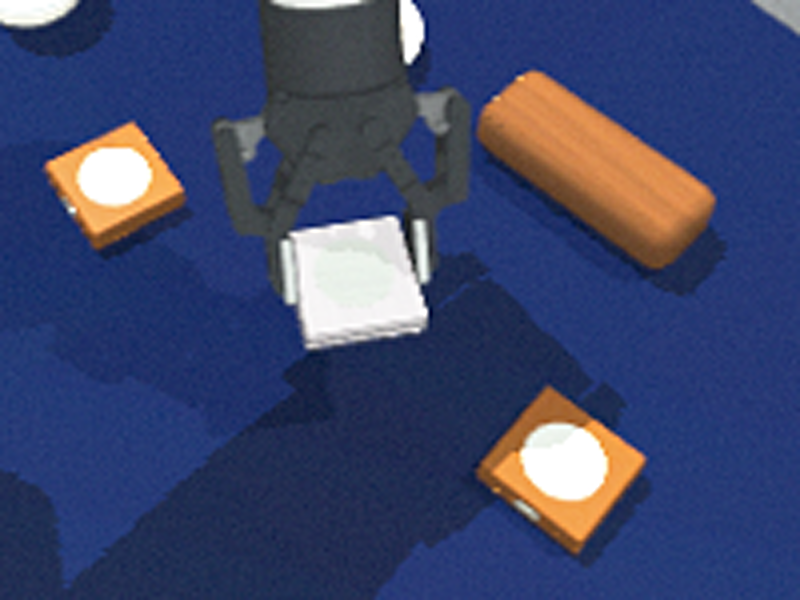

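```bash
cat >> h.py <<'E'
C_T=np.array([0,62.4,5.1])
def rowsabout(ctarget,yaw,th0,th1,n=5):
    s=ctrl.sense();Rn=R.from_quat(s["orientation"]);p0=s["tcp_pos"];c0=p0+Rn.apply(C_T)
    y=np.radians(yaw);x=np.array([np.cos(y),np.sin(y),0]);yy=np.array([0,0,-1.]);M=R.from_matrix(np.c_[x,yy,np.cross(x,yy)])
    print("centre now",c0.round(1))
    for k in range(1,n+1):
        f=k/n;Rt=M*R.from_rotvec([np.radians(th0+(th1-th0)*f),0,0]);c=c0+(np.array(ctarget)-c0)*f
        p=c-Rt.apply(C_T);print(Rn.inv().apply(p-p0).round(1).tolist(),(Rn.inv()*Rt).as_rotvec().round(3).tolist())
E
python3 -c "
from h import *
rowsabout([529,-298,95],-29,-35,-5)"
```

```text
centre now [ 526.4 -312.4   82.7]
[-0.5, -2.7, -5.7] [0.105, -0.002, 0.006]
[-1.5, -4.8, -11.2] [0.21, -0.002, 0.006]
[-2.4, -6.2, -16.5] [0.315, -0.001, 0.006]
[-3.3, -6.9, -21.6] [0.419, -0.001, 0.006]
[-4.2, -7.1, -26.3] [0.524, -0.001, 0.006]
```

arm_command(
  series=[
    [-0.5,-2.7,-5.7,0.105,0,0.003],
    [-1.5,-4.8,-11.2,0.21,0,0.006],
    [-2.4,-6.2,-16.5,0.315,0,0.006],
    [-3.3,-6.9,-21.6,0.419,0,0.006],
    [-4.2,-7.1,-26.3,0.524,0,0.006],
  ],
)

```text
t: 4.72
tcp_pos: [529.0, -297.6, 157.8]
orientation: [0.712, -0.184, 0.17, -0.656]
force: [-0.1, -0.6, -2.4]
grip_width: 0.759
```

```bash
python3 -c "
from h import *
plan([500,-300,100],-29,-5)
rowsabout([536,-286,95],-29,-5,25)"
```

```text
shift [-24.3  58.9 -11.3] rot [-0.005 -0.     0.001] | tcp [ 529.  -297.6  157.8] q [-0.67  0.32  1.76 -0.09  1.05 -0.12] t 4.72 F [-0.1 -0.6 -2.4] w 0.759
centre now [ 529.  -297.7   95.2]
[0.1, 0.6, -3.5] [0.1, -0.0, 0.001]
[0.2, 2.0, -7.1] [0.205, -0.0, 0.001]
[0.3, 4.0, -10.6] [0.309, -0.0, 0.001]
[0.4, 6.6, -13.8] [0.414, 0.0, 0.001]
[0.5, 9.8, -16.7] [0.519, 0.0, 0.001]
```

arm_command(
  series=[
    [0.1,0.6,-3.5,0.1,0,0],
    [0.2,2,-7.1,0.205,0,0],
    [0.3,4,-10.6,0.309,0,0],
    [0.4,6.6,-13.8,0.414,0,0],
    [0.5,9.8,-16.7,0.519,0,0],
  ],
)

```text
t: 5.13
tcp_pos: [520.6, -313.4, 149.3]
orientation: [-0.518, 0.134, -0.212, 0.818]
force: [0.1, 0.0, -1.1]
grip_width: 0.758
```

```bash
python3 -c "
from h import *
plan([500,-300,100],-29,25)
rowsabout([542,-274,80],-29,25,55)"
```

```text
shift [-24.6  45.3 -19.5] rot [-0.005  0.     0.001] | tcp [ 520.6 -313.4  149.3] q [-0.85  0.37  1.74  0.44  1.22 -0.54] t 5.13 F [ 0.1  0.  -1.1] w 0.758
centre now [ 535.8 -286.1   95.1]
[-0.0, 4.7, -5.0] [0.1, 0.0, 0.001]
[-0.1, 10.1, -10.2] [0.204, 0.0, 0.001]
[-0.2, 16.2, -15.3] [0.309, 0.0, 0.001]
[-0.3, 22.9, -20.0] [0.414, 0.001, 0.001]
[-0.4, 30.2, -24.5] [0.519, 0.001, 0.001]
```

arm_command(
  series=[
    [0,4.7,-5,0.1,0,0],
    [-0.1,10.1,-10.2,0.204,0,0],
    [-0.2,16.2,-15.3,0.309,0,0],
    [-0.3,22.9,-20,0.414,0,0],
    [-0.4,30.2,-24.5,0.519,0,0],
  ],
)

```text
t: 5.55
tcp_pos: [515.4, -321.7, 111.0]
orientation: [-0.289, 0.074, -0.24, 0.924]
force: [-0.0, -0.4, -1.3]
grip_width: 0.765
```

```bash
python3 -c "
from h import *
for n in('scene','side'): cv2.imwrite(f'pics/f_{n}.png',cams.camera(n))
cv2.imwrite('pics/f_c.png',np.hstack([big(cv2.imread('pics/f_side.png'),(220,180,360,320),3),big(cv2.imread('pics/f_scene.png'),(200,70,320,190),3.5)]))
plan([500,-300,100],-29,55)
rowsabout([542,-274,40],-29,55,55,1)"
```

```text
shift [-22.1  13.9   0.3] rot [-0.002 -0.006 -0.001] | tcp [ 513.7 -320.9  107.6] q [-0.98  0.57  1.69  0.82  1.49 -0.81] t 5.65 F [-0.6 -0.1 -1.5] w 0.759
centre now [ 539.9 -273.5   76.1]
[2.2, 21.1, -29.1] [-0.002, -0.006, -0.001]
```

View pics/f_c.png

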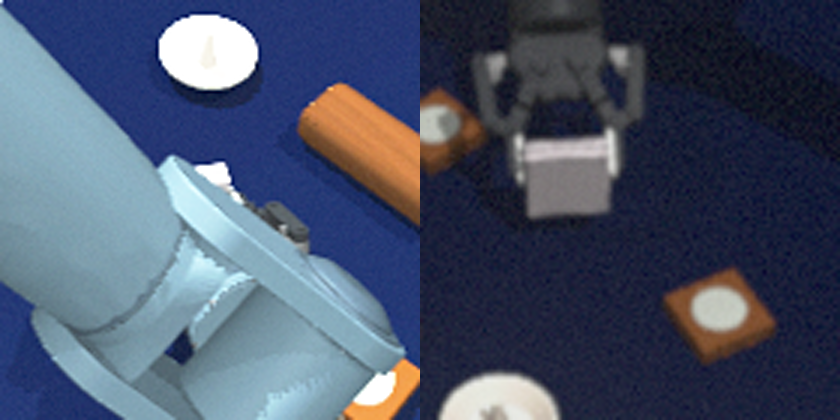

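arm_command(
  series=[
    [0.5,6,-8,0,-0.003,0],
    [1,12,-17,0,-0.006,0],
    [2,17,-25,0,-0.006,0],
    [2,20,-29,0,-0.006,0],
    [2,21,-30,0,-0.006,0],
  ],
)

```text
t: 6.07
tcp_pos: [515.3, -320.9, 69.9]
orientation: [-0.29, 0.076, -0.238, 0.924]
force: [0.7, -0.2, -1.5]
grip_width: 0.762
```

```bash
python3 -c "
from h import *
for n in('wrist','scene'): cv2.imwrite(f'pics/g_{n}.png',cams.camera(n))
cv2.imwrite('pics/g_c.png',np.hstack([big(cv2.imread('pics/g_scene.png'),(210,90,290,170),5)]))
plan([500,-300,100],-29,55)
rowsabout([542,-274,33],-29,55,55,1)"
```

```text
shift [-23.9  -7.5  30.3] rot [-0.002  0.    -0.002] | tcp [ 515.5 -321.4   70.9] q [-0.97  0.64  1.68  0.83  1.45 -0.85] t 6.17 F [ 0.2 -0.3 -0.6] w 0.76
centre now [ 541.6 -274.    39.4]
[0.2, 3.8, -5.0] [-0.002, 0.0, -0.002]
```

View pics/g_c.png

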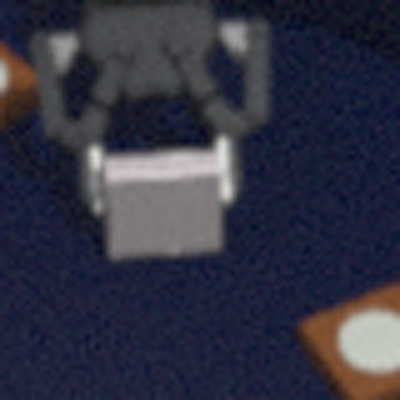

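View pics/g_wrist.png

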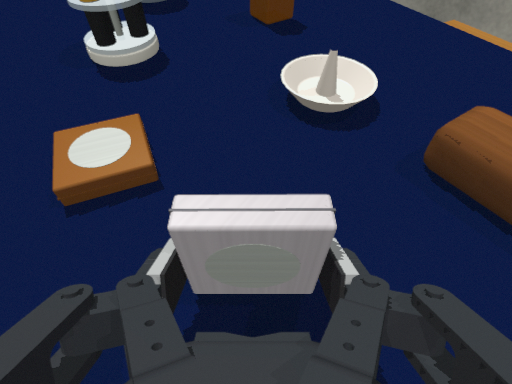

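arm_command(
  series=[
    [0,0.6,-0.8,0,0,0],
    [0,1.2,-1.6,0,0,0],
    [0,1.7,-2.5,0,0,0],
    [0,2.3,-3.3,0,0,0],
    [0,2.6,-3.7,0,0,0],
  ],
)

```text
t: 6.58
tcp_pos: [515.5, -321.4, 66.4]
orientation: [-0.29, 0.075, -0.238, 0.924]
force: [0.3, -1.2, -1.2]
grip_width: 0.761
```

```bash
python3 -c "
from h import *
plan([500,-300,100],-29,55)
rowsabout([542,-274,33],-29,55,55,1)"
```

```text
shift [-24. -10.  34.] rot [-0.002  0.    -0.002] | tcp [ 515.5 -321.4   66.4] q [-0.97  0.65  1.68  0.83  1.45 -0.86] t 6.58 F [ 0.3 -1.2 -1.2] w 0.761
centre now [ 541.7 -274.    34.9]
[0.2, 1.2, -1.3] [-0.002, 0.0, -0.002]
```

Lower in 0.5 mm steps until force shows.

arm_command(
  series=[
    [0,0.3,-0.4,0,0,0],
    [0,0.6,-0.8,0,0,0],
    [0,0.9,-1.2,0,0,0],
    [0,1.0,-1.4,0,0,0],
    [0,1.0,-1.4,0,0,0],
  ],
)

```text
t: 7.0
tcp_pos: [515.6, -321.5, 66.1]
orientation: [-0.289, 0.075, -0.237, 0.924]
force: [-4.2, 1.1, 8.3]
grip_width: 0.758
```

```bash
python3 -c "
from h import *
plan([500,-300,100],-29,55)
rowsabout([542,-274,33],-29,55,55,1)"
```

```text
shift [-24.1 -10.   34.3] rot [-0.005  0.001 -0.003] | tcp [ 515.6 -321.5   66.1] q [-0.97  0.65  1.67  0.83  1.45 -0.86] t 7.0 F [-4.2  1.1  8.3] w 0.758
centre now [ 541.7 -274.    34.7]
[0.1, 1.1, -1.0] [-0.005, 0.001, -0.003]
```

arm_command(
  series=[
    [0,0,0,0,0,0],
    [0,0,0,0,0,0],
    [0,0,0,0,0,0],
    [0,0,0,0,0,0],
    [0,0,0,0,0,0],
  ],
  grip_force=20,
)

```text
t: 7.42
tcp_pos: [515.7, -321.8, 66.2]
orientation: [-0.289, 0.075, -0.238, 0.924]
force: [0.7, -1.8, 1.1]
grip_width: 0.763
```

```bash
python3 -c "
from h import *
plan([500,-300,100],-29,55)"
```

```text
shift [-24.3  -9.8  34.3] rot [-0.005  0.001 -0.002] | tcp [ 515.7 -321.8   66.2] q [-0.97  0.65  1.67  0.83  1.45 -0.86] t 7.42 F [ 0.7 -1.8  1.1] w 0.763
```

arm_command(
  series=[
    [0,0,0,0,0,0],
    [0,0,0,0,0,0],
    [0,0,0,0,0,0],
    [0,0,0,0,0,0],
    [0,0,0,0,0,0],
  ],
  jaw=0,
)

```text
t: 7.83
tcp_pos: [515.7, -321.7, 66.1]
orientation: [-0.289, 0.075, -0.238, 0.924]
force: [-0.6, -0.1, -0.5]
grip_width: 0.999
```

```bash
python3 -c "
from h import *
for n in('wrist','scene'): cv2.imwrite(f'pics/i_{n}.png',cams.camera(n))
cv2.imwrite('pics/i_c.png',np.hstack([big(cv2.imread('pics/i_scene.png'),(210,90,290,170),5)]))
plan([500,-300,100],-29,55)"
```

```text
shift [-24.3  -9.9  34.3] rot [-0.005  0.001 -0.002] | tcp [ 515.7 -321.7   66.2] q [-0.97  0.65  1.67  0.83  1.45 -0.86] t 7.93 F [-0.4 -0.7 -1. ] w 1.002
```

View pics/i_c.png

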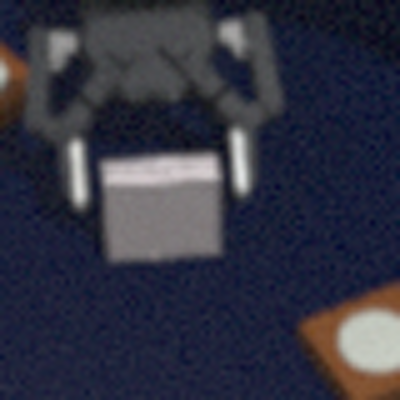

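View pics/i_wrist.png

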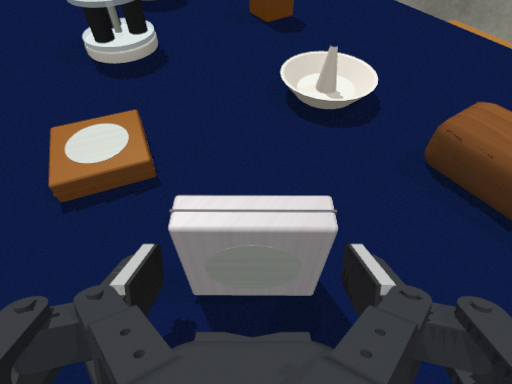

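```bash
python3 -c "
from h import *
S=cams.camera_info('scene')
q=np.array([ray(S,((a+.5)/5-.5+210,(b+.5)/5-.5+90),66)[:2] for a,b in[(101,162),(218,153),(221,178),(105,187)]])
r=np.roll(q,-1,0)-q
print(q.round(1).tolist(),q.mean(0),np.hypot(*r.T).round(1),np.degrees(np.arctan2(r[:,1],r[:,0])).round(1)%90)
"
```

```text
[[567.8, -297.2], [508.9, -265.6], [518.6, -248.5], [576.5, -279.6]] [ 542.97277909 -272.70808453] [66.9 19.6 65.7 19.6] [61.8 60.4 61.8 63.8]
```

arm_command(
  series=[
    [0,-8,0,0,0,0],
    [0,-20,0,0,0,0],
    [0,-38,0,0,0,0],
    [0,-58,5,0,0,0],
    [0,-80,30,0,0,0],
  ],
)

```text
t: 8.35
tcp_pos: [490.0, -366.0, 135.2]
orientation: [-0.288, 0.077, -0.238, 0.924]
force: [0.2, -0.2, -0.6]
grip_width: 0.999
```

```bash
python3 -c "
from h import *
for n in('wrist',): cv2.imwrite(f'pics/j_{n}.png',cams.camera(n))
plan([542,-274,170],-29,0)"
```

```text
shift [-2.7 73.  82.7] rot [-0.962  0.004  0.007] | tcp [ 492.6 -369.2  143.9] q [-1.05  0.55  1.65  0.78  1.58 -0.8 ] t 8.4 F [ 4.1 -4.1  3.9] w 0.999
```

View pics/j_wrist.png

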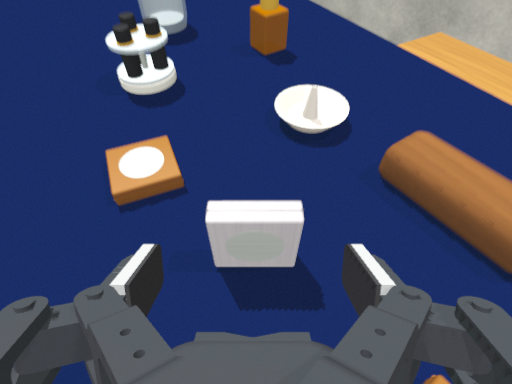

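arm_command(
  series=[
    [0,-3,15,-0.1,0,0],
    [0,-3,33,-0.2,0,0],
    [0,3,50,-0.3,0,0],
    [-1,14,63,-0.4,0,0],
    [-1,27,73,-0.5,0,0.003],
  ],
)

```text
t: 8.82
tcp_pos: [522.7, -314.6, 192.0]
orientation: [-0.514, 0.128, -0.215, 0.821]
force: [1.1, -0.3, 0.2]
grip_width: 0.998
```

```bash
python3 -c "
from h import *
plan([542.3,-273.2,175],-28.5,0)"
```

```text
shift [-3.1 35.3 33.6] rot [-0.455 -0.006  0.013] | tcp [ 522.7 -314.6  192. ] q [-0.86  0.31  1.73  0.45  1.28 -0.52] t 8.82 F [ 1.1 -0.3  0.2] w 0.998
```

arm_command(
  series=[
    [-1,7,7,-0.1,0,0.003],
    [-1,14,14,-0.2,0,0.006],
    [-2,22,21,-0.3,-0.003,0.01],
    [-3,29,28,-0.4,-0.006,0.013],
    [-3,35.3,33.6,-0.455,-0.006,0.013],
  ],
)

```text
t: 9.23
tcp_pos: [543.0, -273.5, 177.0]
orientation: [0.687, -0.174, 0.175, -0.684]
force: [0.0, -0.3, 0.0]
grip_width: 0.999
```

```bash
python3 -c "
from h import *
for n in('wrist',): cv2.imwrite(f'pics/k_{n}.png',cams.camera(n))
plan([542.3,-273.2,90],-28.5,0)"
```

```text
shift [-0.3 86.  -1.6] rot [0.004 0.001 0.001] | tcp [ 543.4 -271.6  176. ] q [-0.65  0.29  1.75 -0.    1.1  -0.15] t 9.28 F [0.6 2.1 1. ] w 0.998
```

View pics/k_wrist.png

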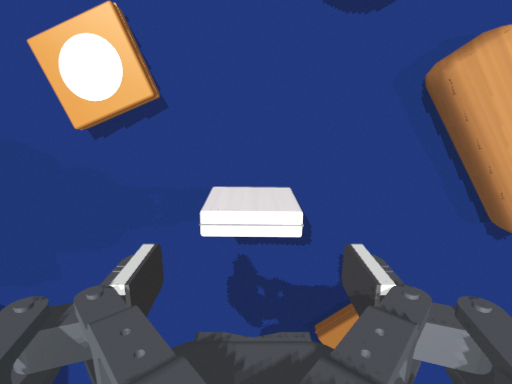

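arm_command(
  series=[
    [0,15,-1.6,0.004,0,0],
    [0,32,-1.6,0.004,0,0],
    [0,52,-1.6,0.004,0,0],
    [0,72,-1.6,0.004,0,0],
    [0,84,-1.6,0.004,0,0],
  ],
)

```text
t: 9.7
tcp_pos: [541.6, -274.3, 90.9]
orientation: [-0.685, 0.174, -0.174, 0.686]
force: [0.2, -0.2, 0.2]
grip_width: 1.003
```

```bash
python3 -c "
from h import *
for n in('wrist','scene'): cv2.imwrite(f'pics/l_{n}.png',cams.camera(n))
cv2.imwrite('pics/l_c.png',np.hstack([big(cv2.imread('pics/l_scene.png'),(200,80,280,160),5),cv2.imread('pics/l_wrist.png')[:, :390][:384]][0:1]))
plan([542.3,-273.2,90],-28.5,0)"
```

```text
shift [0.9 0.3 0.9] rot [-0.001 -0.    -0.003] | tcp [ 541.1 -273.5   90.3] q [-0.66  0.42  1.77  0.    0.95 -0.16] t 9.8 F [ 0.3 -0.3 -0.8] w 1.005
```

View pics/l_wrist.png

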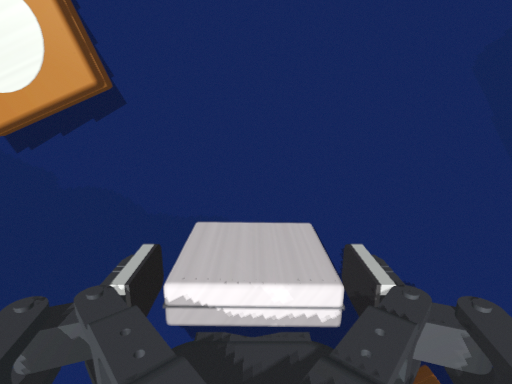

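View pics/l_c.png

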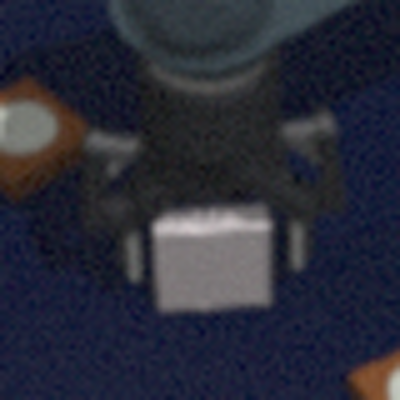

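arm_command(
  series=[
    [0.5,0,0.9,0,0,0],
    [0.5,0,0.9,0,0,0],
    [0.5,0,0.9,0,0,0],
    [0.5,0,0.9,0,0,0],
    [0.5,0,0.9,0,0,0],
  ],
  jaw=0.5,
  grip_force=40,
)

```text
t: 10.22
tcp_pos: [542.7, -273.6, 91.7]
orientation: [-0.685, 0.174, -0.174, 0.686]
force: [-0.9, -0.4, 3.7]
grip_width: 0.771
```

```bash
python3 -c "
from h import *
plan([542.3,-273.2,90],-28.5,0)"
```

```text
shift [-0.5  1.7  0.2] rot [-0.001 -0.    -0.001] | tcp [ 542.7 -273.6   91.7] q [-0.65  0.42  1.77  0.    0.95 -0.16] t 10.22 F [-0.9 -0.4  3.7] w 0.771
```

arm_command(
  series=[
    [0,-8,0,0,0,0],
    [0,-22,0,0,0,0],
    [0,-45,0,0,0,0],
    [0,-70,0,0,0,0],
    [0,-100,0,0,0,0],
  ],
)

```text
t: 10.63
tcp_pos: [542.1, -273.1, 192.5]
orientation: [-0.685, 0.175, -0.173, 0.686]
force: [0.5, 0.9, -1.8]
grip_width: 0.765
```

```bash
python3 -c "
from h import *
for n in('wrist','scene'): cv2.imwrite(f'pics/m_{n}.png',cams.camera(n))
plan([591,140.2,230],-27.4,0)"
```

```text
shift [-157.8  -33.1  387. ] rot [ 0.001 -0.019  0.011] | tcp [ 545.4 -275.4  199. ] q [-0.65  0.26  1.74  0.    1.13 -0.16] t 10.73 F [ 0.6 -1.1 -0.9] w 0.767
```

View pics/m_wrist.png

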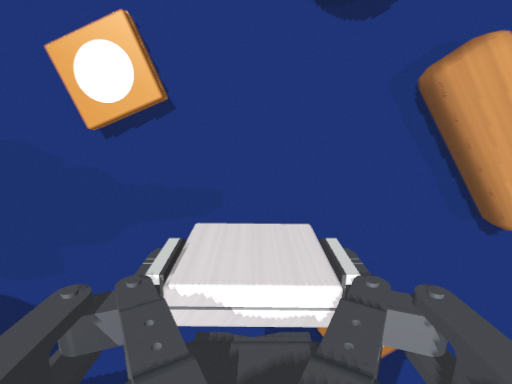

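arm_command(
  series=[
    [-5,-5,12,0,0,0],
    [-14,-12,34,0,0,0],
    [-26,-20,62,0,-0.005,0.005],
    [-38,-28,92,0,-0.01,0.005],
    [-50,-33,122,0,-0.01,0.01],
  ],
)

```text
t: 11.15
tcp_pos: [559.0, -142.2, 231.9]
orientation: [0.686, -0.171, 0.171, -0.686]
force: [0.6, 0.3, -1.1]
grip_width: 0.771
```

```bash
python3 -c "
from h import *
plan([591,140.2,230],-27.4,0)"
```

```text
shift [-104.     1.7  264.5] rot [ 0.001 -0.009  0.   ] | tcp [ 559.  -142.2  231.9] q [-0.45  0.15  1.8  -0.    1.19  0.04] t 11.15 F [ 0.6  0.3 -1.1] w 0.771
```

arm_command(
  series=[
    [-12,0,30,0,0,0],
    [-24,0,60,0,-0.005,0],
    [-36,0,92,0,-0.01,0],
    [-49,0,124,0,-0.01,0],
    [-61,0,155,0,-0.01,0],
  ],
)

```text
t: 11.57
tcp_pos: [576.7, 26.0, 231.4]
orientation: [0.687, -0.168, 0.167, -0.687]
force: [-0.4, -0.9, -0.9]
grip_width: 0.767
```

```bash
python3 -c "
from h import *
plan([591,140.2,230],-27.4,0)"
```

```text
shift [-39.8   1.4 108. ] rot [ 0.001  0.001 -0.001] | tcp [576.7  26.  231.4] q [-0.15  0.15  1.8  -0.    1.19  0.33] t 11.57 F [-0.4 -0.9 -0.9] w 0.767
```

arm_command(
  series=[
    [-12,0,30,0,0,0],
    [-22,0,58,0,0,0],
    [-31,1,84,0,0,0],
    [-37,1,100,0,0,0],
    [-40,1,108,0,0,0],
  ],
)

```text
t: 11.98
tcp_pos: [589.8, 143.2, 229.9]
orientation: [0.687, -0.167, 0.165, -0.687]
force: [-0.8, 0.4, -1.5]
grip_width: 0.769
```

```bash
python3 -c "
from h import *
for n in('scene','side'): cv2.imwrite(f'pics/n_{n}.png',cams.camera(n))
cv2.imwrite('pics/n_c.png',np.hstack([big(cv2.imread('pics/n_scene.png'),(265,165,385,305),3.2),big(cv2.imread('pics/n_side.png'),(150,90,270,230),3.2)]))
plan([591,140.2,120],-27.4,0)"
```

```text
shift [  1.7 110.   -0.8] rot [ 0.001  0.004 -0.002] | tcp [590.1 141.7 230. ] q [ 0.05  0.22  1.73 -0.    1.2   0.52] t 12.08 F [-0.4 -0.8 -0.2] w 0.768
```

View pics/n_c.png

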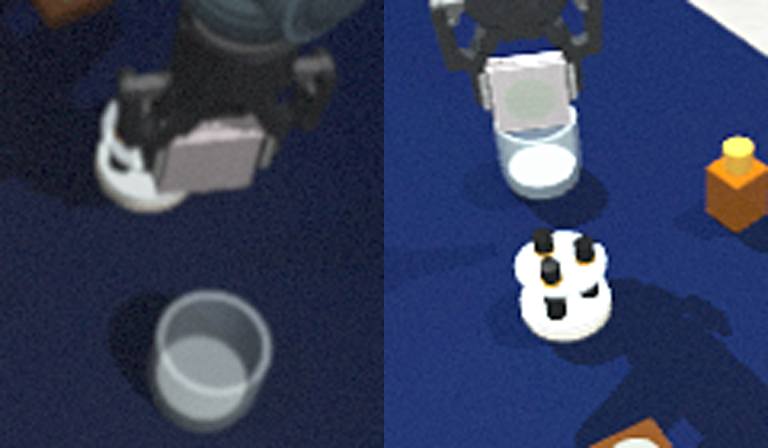

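arm_command(
  series=[
    [1,15,-1,0,0,0],
    [1.7,35,-1,0,0.004,-0.002],
    [1.7,58,-1,0,0.004,-0.002],
    [1.7,80,-1,0,0.004,-0.002],
    [1.7,95,-1,0,0.004,-0.002],
  ],
)

```text
t: 12.5
tcp_pos: [589.6, 138.6, 132.7]
orientation: [0.688, -0.169, 0.167, -0.686]
force: [0.1, 0.4, -0.9]
grip_width: 0.772
```

arm_command(
  series=[
    [0,10,0,0,0,0],
    [0,20,0,0,0,0],
    [0,28,0,0,0,0],
    [0,33,0,0,0,0],
    [0,35,0,0,0,0],
  ],
)

```text
t: 12.92
tcp_pos: [589.5, 138.3, 97.3]
orientation: [0.688, -0.17, 0.167, -0.686]
force: [-0.4, -0.0, -1.6]
grip_width: 0.763
```

```bash
python3 -c "
from h import *
for n in('scene','side'): cv2.imwrite(f'pics/o_{n}.png',cams.camera(n))
cv2.imwrite('pics/o_c.png',np.hstack([big(cv2.imread('pics/o_scene.png'),(285,185,360,305),5),big(cv2.imread('pics/o_side.png'),(175,110,250,230),5)]))
plan([591,140.2,92],-27.4,0)"
```

```text
shift [0.3 5.9 2.1] rot [ 0.003 -0.002 -0.003] | tcp [589.8 138.5  97.9] q [ 0.04  0.41  1.77 -0.    0.97  0.53] t 13.02 F [ 0.5  0.6 -1.2] w 0.761
```

View pics/o_c.png

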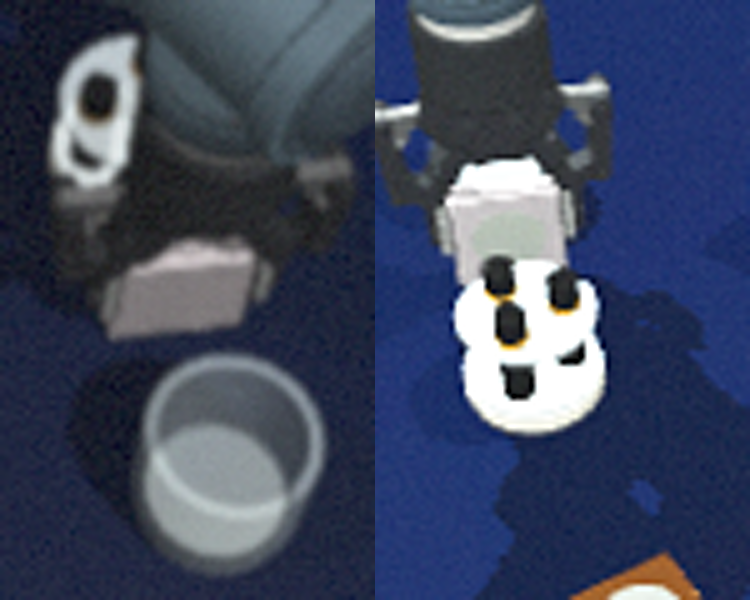

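```bash
python3 -c "
from h import *
S=cams.camera_info('scene');a=np.radians(62.6);e=np.array([np.cos(a),np.sin(a)])
f=lambda p,z:ray(S,((p[0]+.5)/5-.5+285,(p[1]+.5)/5-.5+185),z)[:2]
for p,q,z in(((111,276),(254,262),72.2),((108,340),(250,322),6.2)):
    u,v=f(p,z),f(q,z);print(u,v,np.hypot(*(u-v)),np.degrees(np.arctan2(*(u-v)[::-1])),'centre',(u+v)/2-9*e)
"
```

```text
[628.39095139 128.57826163] [568.33268872 160.98394636] 68.2431191978364 -28.350003351909518 centre [594.22002199 136.79076553]
[623.56781441 130.64011628] [559.44609149 162.90017929] 71.77957241715916 -26.70727093229266 centre [587.36515489 138.77980932]
```

arm_command(
  series=[
    [0.3,1,1,0,0,0],
    [0.3,2.2,2,0,0,0],
    [0.3,3.5,2,0,0,0],
    [0.3,4.8,2,0,0,0],
    [0.3,5.4,2,0,0,0],
  ],
)

```text
t: 13.43
tcp_pos: [590.9, 140.2, 92.4]
orientation: [0.688, -0.169, 0.167, -0.686]
force: [-0.3, -1.2, -1.3]
grip_width: 0.768
```

```bash
python3 -c "
from h import *
plan([591,140.2,92],-27.4,0)"
```

```text
shift [0.1 0.4 0.1] rot [ 0.003 -0.002 -0.003] | tcp [590.9 140.2  92.4] q [ 0.05  0.42  1.77 -0.    0.96  0.53] t 13.43 F [-0.3 -1.2 -1.3] w 0.768
```

arm_command(
  series=[
    [0,0.3,0,0.003,0,0],
    [0,0.6,0,0.003,0,0],
    [0,0.9,0,0.003,0,0],
    [0,1.1,0,0.003,0,0],
    [0,1.1,0,0.003,0,0],
  ],
)

```text
t: 13.85
tcp_pos: [591.0, 140.2, 91.7]
orientation: [-0.687, 0.169, -0.167, 0.687]
force: [-2.0, -0.1, 2.5]
grip_width: 0.764
```

```bash
python3 -c "
from h import *
plan([591,140.2,92],-27.4,0)"
```

```text
shift [ 0.  -0.3 -0. ] rot [ 0.    -0.002 -0.003] | tcp [591.  140.2  91.7] q [0.05 0.42 1.77 0.   0.96 0.53] t 13.85 F [-2.  -0.1  2.5] w 0.764
```

arm_command(
  series=[
    [0,0,0,0,0,0],
    [0,0,0,0,0,0],
    [0,0,0,0,0,0],
    [0,0,0,0,0,0],
    [0,0,0,0,0,0],
  ],
  jaw=0,
  grip_force=20,
)

```text
t: 14.27
tcp_pos: [591.0, 140.2, 91.7]
orientation: [-0.687, 0.169, -0.167, 0.687]
force: [0.0, -0.2, 0.6]
grip_width: 1.0
```

```bash
python3 -c "
from h import *
for n in('wrist',): cv2.imwrite(f'pics/p_{n}.png',cams.camera(n))
plan([591,140.2,92],-27.4,0)"
```

```text
shift [ 0.  -0.3 -0. ] rot [ 0.    -0.002 -0.002] | tcp [591.  140.2  91.7] q [0.05 0.42 1.77 0.   0.96 0.53] t 14.32 F [ 0.4 -0.3  0.3] w 0.998
```

View pics/p_wrist.png

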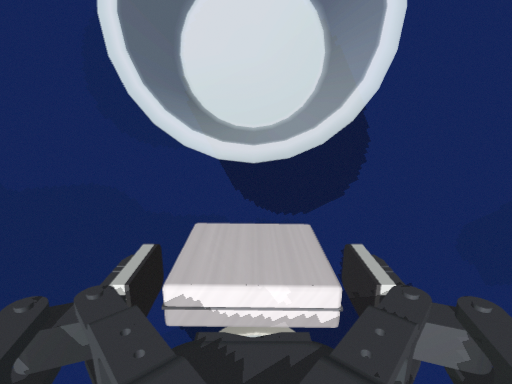

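arm_command(
  series=[
    [0,-8,0,0,0,0],
    [0,-24,0,0,0,0],
    [0,-48,0,0,0,0],
    [0,-75,0,0,0,0],
    [0,-110,0,0,0,0],
  ],
)

```text
t: 14.73
tcp_pos: [590.0, 140.0, 201.4]
orientation: [0.687, -0.17, 0.166, -0.687]
force: [0.6, -0.5, 0.4]
grip_width: 1.004
```

```bash
python3 -c "
from h import *
for n in('wrist',): cv2.imwrite(f'pics/q_{n}.png',cams.camera(n))
plan([591,140.2,92],-27.4,0)"
```

```text
shift [ -3.8 118.9  -2.4] rot [-0.006 -0.002  0.007] | tcp [594.4 140.4 210.9] q [0.05 0.25 1.73 0.   1.15 0.53] t 14.78 F [4.3 1.6 4.9] w 1.001
```

View pics/q_wrist.png

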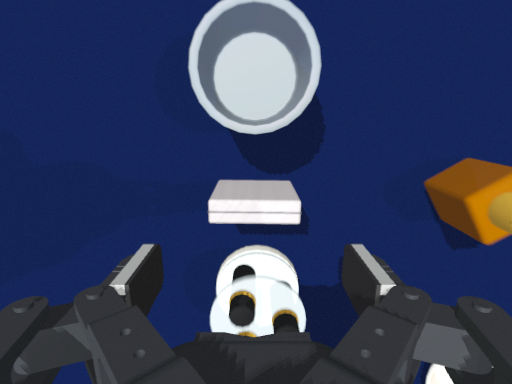

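arm_command(
  series=[
    [15,-20,0,0,0,0],
    [35,-40,0,0,0,0],
    [55,-60,-20,0,0,0],
    [55,-80,-50,0,0,0],
    [55,-100,-85,0,0,0],
  ],
)

```text
t: 15.2
tcp_pos: [603.4, 38.9, 312.4]
orientation: [-0.686, 0.164, -0.171, 0.688]
force: [-0.6, -0.4, 0.5]
grip_width: 1.003
```

arm_command(
  series=[
    [0,0,-40,0,0,0],
    [0,0,-80,0,0,0],
    [0,0,-120,0,0,0],
    [0,0,-155,0,0,0],
    [0,0,-180,0,0,0],
  ],
)

```text
t: 15.62
tcp_pos: [519.1, -123.1, 311.9]
orientation: [-0.686, 0.164, -0.172, 0.688]
force: [1.1, 0.4, 0.4]
grip_width: 0.998
```

```bash
python3 -c "
from h import *
for n in('scene','side'): cv2.imwrite(f'pics/r_{n}.png',cams.camera(n))
cv2.imwrite('pics/r_c.png',np.hstack([big(cv2.imread('pics/r_scene.png'),(285,185,360,305),5),big(cv2.imread('pics/r_side.png'),(175,110,250,230),5)]))
plan([591,140.2,92],-27.4,0)"
```

```text
shift [-61.2 220.8 265.8] rot [-0.005 -0.005  0.01 ] | tcp [ 519.3 -123.7  311.9] q [-0.45 -0.04  1.85  0.01  1.32  0.03] t 15.72 F [-0.2  0.5  0.1] w 1.002
```

View pics/r_c.png

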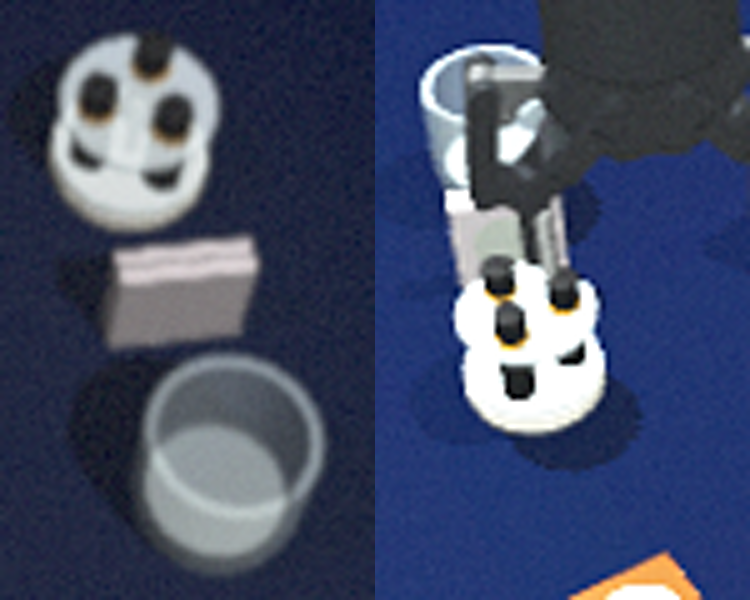

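```bash
python3 -c "
from h import *
S=cams.camera_info('scene')
q=np.array([ray(S,((p[0]+.5)/5-.5+285,(p[1]+.5)/5-.5+185),66)[:2] for p in((114,248),(253,235),(259,267),(116,283))]);c=q.mean(0)
r=np.roll(q,-1,0)-q;print(q.round(1).tolist(),c,np.hypot(*r.T).round(1),np.degrees(np.arctan2(r[:,1],r[:,0])).round(1)%90)
s=np.array([547.4,56.2]);t=np.array([634.5,224.2]);print(np.hypot(*(c-s)),np.hypot(*(c-t)),np.cross(t-s,c-s)/np.hypot(*(t-s)))
a=cv2.imread('pics/a_scene.png').astype(int);b=cv2.imread('pics/r_scene.png').astype(int)
for n,x0,y0,x1,y1 in(('dish',200,172,245,210),('scent',228,232,264,270),('case',150,128,205,178),('tea',318,258,355,300)): print(n,np.abs(a-b)[y0:y1,x0:x1].mean().round(1))
"
```

```text
[[615.1, 115.2], [556.0, 147.3], [565.1, 162.2], [626.1, 130.5]] [590.56969686 138.80232197] [67.3 17.5 68.8 18.9] [61.4 58.7 62.5 54.3]
93.20282357393535 96.03455079573337 -0.3056855458090583
dish 2.6
scent 3.6
case 4.0
tea 2.5<string>:6: DeprecationWarning: Arrays of 2-dimensional vectors are deprecated. Use arrays of 3-dimensional vectors instead. (deprecated in NumPy 2.0)
```

All within limits: 93 and 96 mm (limit 104), 0.3 mm off the line, and long-edge angles that give a yaw within 1-2°. Handing in.

```bash
python3 -c "
from rig import ctrl
print(ctrl.close_job())"
```

```text
the job is handed in; nothing more can be done
None
```

I stood the silvery compact on edge in a clear spot and let go of it. I then picked it up again from above and set it on edge between the lipstick stand and the tealight holder. The job was handed in at about 16 s of the 72 s allowed; it reports no verdict.

**Final checks (scene camera):**
- **Position:** the compact's centre is 93 mm from the stand and 96 mm from the tealight (limit 104), and 0.3 mm off the line between them (limit 9).
- **Squareness:** the long edges are within about 1–1.5° of square to the line (limit 0.15 rad, about 8.6°). The short edges read 4–8° off, but they are only about 18 mm long, so I took the long edges as the measure.
- **Other objects:** the dish, scent bottle, case and tealight look unchanged from the first scene picture. I compared pictures only and did not re-measure their positions.
- **Release:** the gripper was open and well clear. In the last side picture the gripper partly hid the compact, but the scene and wrist pictures show it upright and free.

Early on, the bottom outline of the tealight disagreed with its rim by up to about 15 mm. I used the rim, where both cameras agreed within 2 mm.

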